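# Open the slide press and hold its arm up

## Task

Open the slide press: first take the small glass jar off the press arm, gripping it lightly because its glass is thin, and stand it upright on the round cork mat, setting it down softly. Then take the upright tab of the spring latch at the end of the arm, pull it sideways across the arm, towards the robot's side of the bench, against its spring, lift the arm off the ball stud until the cup at its end is at least 60 mm above where it sat, and finish while still holding the arm up there, motionless, so that a colleague can take the slide out. Leave everything else on the bench where it is.

Things in the scene. Friction and masses are not known exactly. Their poses are not given: they have to be found in the camera images.
- jar_center (a point): small clear glass jar with a white cap, 40 mm in diameter, 55 high, 60 to 130 g; at the start it stands on the plate on top of the press arm (plate top 90 mm above the bench). This point is its centre, half-way up; z is its axis. Its glass cracks if each finger squeezes it with more than 45 N, if it falls 20 mm, or if it is pressed onto the mat with more than 40 N.
- jar: the same jar; origin at the centre of its underside
- mat: round cork mat fixed to the bench, 110 mm in diameter, 5 mm thick; origin at the centre of its underside, on the bench
- press: slide press fixed to the bench: grey base plate 300 x 120 x 12 mm, origin at the centre of its underside; x runs from the hinge posts (x = -120 mm) to the ball stud (x = +120), y level, the way the latch is pulled, z up. The arm, 36 mm wide, lies along x; its hinge axis is parallel to y through x = -120, z = 79. On it lies a plate 90 x 64 mm, centre x = -15, top z = 90.
- boom (a joint): angle of the press arm in rad: 0 level, cup down on the ball; grows as the cup end is lifted, to 0.75; it falls back when let go. With the latch shut it cannot rise past about 0.02. The cup is 240 mm from the hinge, so 0.25 rad raises it 60 mm. Lifting it by the tab takes 3 to 6 N.
- latch (a joint): travel of the spring latch in m: 0 shut, its bolt under the ball head; grows as the tab is pulled towards the press's +y, to a stop at 0.018; the ball is free from about 0.011. The spring needs 5 N to start, 12 N at the stop, and shuts the latch when let go. Once the cup is clear of the ball the latch may spring back.
- latch_tab (a point): grip point on the upright dark steel tab of the latch, on top of the cup: 14 mm thick along the press's y, 24 mm along x, its top 21 mm above this point, the latch slide under it 25 mm below this point. It slides with the latch and rises with the arm; at the start it is at x = 120, y = 0, z = 117 mm in the press's frame.
- cup (a point): centre of the top of the steel cup, 48 mm across, at the end of the arm; at the start it covers the 36 mm ball head of the stud and its top is 86 mm above the bench
- dish: bystander, to be left alone: clear round petri dish, 90 mm across, 20 high
- jar2: bystander, to be left alone: amber jar, 60 mm across, 85 high, on the bench
- slidebox: bystander, to be left alone: white slide box 100 x 80 x 35 mm
- reagent: bystander, to be left alone: white bottle, 66 mm across, 150 high
- beaker: bystander, to be left alone: glass beaker, 70 mm across, 80 high
- spatula: bystander, to be left alone: small wooden-handled lab spatula, 160 mm long, lying on the bench
- tray: bystander, to be left alone: white tray 100 x 200 x 30 mm
Mind the look-alikes: they are no part of the job. Leave any purple look-alike of the jar alone. Several things have the shape of the mat; the one meant has the colours described above.

How it is judged:
On the way, in this order (a step that is already met when the one before it is completed fails the run):
1. the jar stands released on the cork mat, the arm still down (horizontal distance between jar_center and mat below 0.042 m and angle between jar_center's own z axis and vertical below 0.15 rad and height (world z) of jar_center between 0.027 and 0.038 m and linear speed of jar below 0.03 m/s and contact force between jar and the fingers below 0.1 N and value of joint boom below 0.03 rad), for 0.2 s.
2. the latch is pulled sideways with the fingers (value of joint latch above 0.009 m and contact force between boom and the fingers above 1 N), for 0.1 s.
3. the arm is lifted off the ball (value of joint boom above 0.21 rad), for 0.2 s.
At the end, for the whole second after the job is handed in: The cup end of the press arm is raised at least 50 mm (arm angle over 0.21 rad), still (under 0.05 rad/s) and held by the fingers (contact over 1 N); the jar stands upright (within 0.15 rad), released and at rest on the cork mat, its centre within 42 mm of the mat's centre (value of joint boom above 0.21 rad and velocity of joint boom between -0.05 and 0.05 rad/s and contact force between boom and the fingers above 1 N and horizontal distance between jar_center and mat below 0.042 m and angle between jar_center's own z axis and vertical below 0.15 rad and height (world z) of jar_center between 0.027 and 0.038 m and linear speed of jar below 0.03 m/s and contact force between jar and the fingers below 0.1 N); the arm keeps its last pose, push and grip.
It fails at once if the jar is gripped too hard (both fingers together) (contact force between jar and the fingers above 95 N).
It fails at once if the jar is dropped (falls free by some 20 mm or more) (linear speed of jar above 0.6 m/s and contact force between jar and the fingers below 0.1 N).
It fails at once if the jar is pressed hard onto the mat (contact force between jar and mat above 40 N).
It fails at once if the jar is tipped over (angle between jar_center's own z axis and vertical above 0.7 rad).
It fails at once if a bystander is moved more than 30 mm (distance of any of dish, jar2, slidebox, reagent, beaker, spatula, tray from where it was at the start of the episode above 0.03 m).
It also fails if it takes over 54 s, if anything falls off the work surface, if the arm or the gripper's body presses on something with over 40 N, if the wrist force passes 120 N, or if a joint passes its speed limit or range.

## Robot

A 7-joint arm with a two-finger parallel gripper is mounted at the origin on the work surface. World frame = base frame: x ahead of the robot, y to its left, z up, the work surface at z = 0. Lengths are in m, angles in rad, forces in N, time in s.
With the tool pointing down it reaches from about 0.4 to 0.9 m from the base axis. Payload 5.5 kg.
Tool frame: the origin (TCP) lies on the centre line of the jaws, within the pads' length; the fingertips stand 19 mm ahead of it and the grasp point (between the pads) is the TCP; z points along the fingers, y is the line along which they close (so a half turn about z gives the same grasp; the last joint's range is limited). The gripper opens to 85 mm and grips with 20 to 120 N. Pads are 22 mm wide; open, the fingers measure 114 mm over their backs; the gripper's body (76 mm by 85 mm) begins 54 mm behind the grasp point. The pads swing forward as they close: fully open they stand 13 mm farther back than shut.
Start: joints at [1.466, 0.501, -0.427, 1.55, 0.221, 1.138, -0.21], TCP at [0.234, -0.607, 0.25] pointing down, gripper open.
Joint ranges: [-2.88, 2.88], [-0.31, 2.03], [-1.54, 1.56], [0.2, 2.42], [-1.41, 4.55], [0.19, 2.02], [-2.57, 2.57]. Speed limits (rad/s): [2.57, 2.57, 3.14, 3.14, 3.14, 3.14, 3.14].

## Interface

Orientations are given as a unit quaternion [w, x, y, z].
In Python, from station import r gives the robot as it stands.
- The arm moves only by the shell command python3 -m creep 'ROWS' [OPENING] [FORCE]. ROWS is JSON, a list of rows, each a list of 6 numbers: the shift along the tool's x, y, z in m, then the turn, a rotation vector about the tool's x, y, z in rad. A call has 1 to 5 rows; each row is the pose to reach, as a shift and turn from the pose commanded when the call began, along the tool's axes at that moment; what a row does not reach only later rows make up. A row lasts 1/10 s, in which the tool goes at most 50 mm and 8.59 degrees, less where a joint would pass 70% of its speed; a pose out of reach is approached as far as the arm can. A call with a gripper value outside its range is refused whole. OPENING is the closure, from 0 (fully open) to 1 (shut), set as the call begins (- or left out, the last holds). The fingers move at their own pace and stop on an object; FORCE is the grip in N (left out, the last holds). Time passes only in rows, so rows that repeat a pose let the fingers close. It gives the time, the measured TCP pose, the force, the opening and the grip force at its end, in the units of the state.
- r.get_obs(): the state, without advancing time (a new reading comes with each control period).
- r.capture(name): name is "side" or "top" or "wrist"; returns a dict with "img" (480x640x3 uint8, blue, green, red), "fov_y" (degrees; the focal length in pixels is half the picture's height over the tangent of half this angle, whatever the lens; pixels are square), "cx", "cy" (the principal point, pixels), "extrinsics" (4x4, takes a point from camera to world coordinates); the wrist camera has in their place "T_tool_cam" (4x4, takes a point from camera to tool coordinates, whose origin is the TCP and whose axes are the flange's). Camera axes: x right, y up, looking along -z (the intrinsics and any distortion apply to the point x, -y, -z); pixel columns grow to the right and rows downward; lengths in m; the calibration is good to about 2 mm. A picture is of the moment at which its call begins: read the wrist's pose just before it. There is no depth.
- r.close_job(): hands the job in; it is judged then, once.
The state is a dict: "time_s": time; "qpos": joint angles; "qvel": joint speeds; "joint_efforts": joint torques, N m; "eef_pos": TCP position; "eef_rot": TCP orientation; "contact_force": force on the tool from outside, world axes, zero at the start; "torque": the same for the moment, N m; "gripper_width": finger opening in m; "grasp_force": force on a finger pad.
Only numpy, scipy, OpenCV 4.12 (cv2) and the standard library are available. Lean on these libraries where they do the work, as an engineer would, in place of code of your own. Each camera call takes 0.05 s, during which the arm holds its last target. There are 200 camera calls.

## Working session

There is one attempt and no reset: what is moved stays moved. The work goes in short steps, Python scripts to look and compute and a shell command to move; the robot and the scene stay as the last step left them, time stands still between calls to the robot, and variables do not carry over. Pictures are saved under pics/ and viewed, at most 10 in all, crops included, and the job is handed in when it is done.

```bash
mkdir -p pics; ls; python3 - <<'E'
from station import r
import cv2,numpy as np
o=r.get_obs(); print({k:np.round(v,3).tolist() for k,v in o.items()})
for n in("side","top"):
    c=r.capture(n); cv2.imwrite(f"pics/{n}0.png",c["img"]); np.savez(f"pics/{n}0.npz",**c)
    print(n,[(k,np.round(c[k],4).tolist()) for k in c if k!="img"])
E
```

```text
pics
{'time_s': 0.0, 'qpos': [1.466, 0.502, -0.427, 1.551, 0.221, 1.138, -0.21], 'qvel': [0.002, 0.001, 0.001, 0.003, -0.001, 0.0, 0.0], 'joint_efforts': [0.0, -56.952, -5.817, -28.095, 0.01, 0.012, -0.0], 'eef_pos': [0.233, -0.606, 0.249], 'eef_rot': [-0.001, 0.983, 0.183, -0.0], 'contact_force': [0.496, -0.281, -0.794], 'torque': [-0.004, 0.01, -0.047], 'grasp_force': 0.0, 'gripper_width': 0.086}
side [('fov_y', 53.189), ('cx', 321.7859), ('cy', 244.4095), ('extrinsics', [[-0.7699, 0.4869, -0.4125, 0.1061], [-0.6381, -0.5948, 0.4889, 0.5443], [-0.0073, 0.6396, 0.7686, 0.905], [0.0, 0.0, 0.0, 1.0]])]
top [('fov_y', 54.7991), ('cx', 330.5715), ('cy', 240.5246), ('extrinsics', [[-0.0189, 0.9803, -0.1967, 0.287], [-0.9998, -0.0199, -0.0029, -0.0082], [-0.0067, 0.1966, 0.9805, 1.3285], [0.0, 0.0, 0.0, 1.0]])]
```

View pics/top0.png

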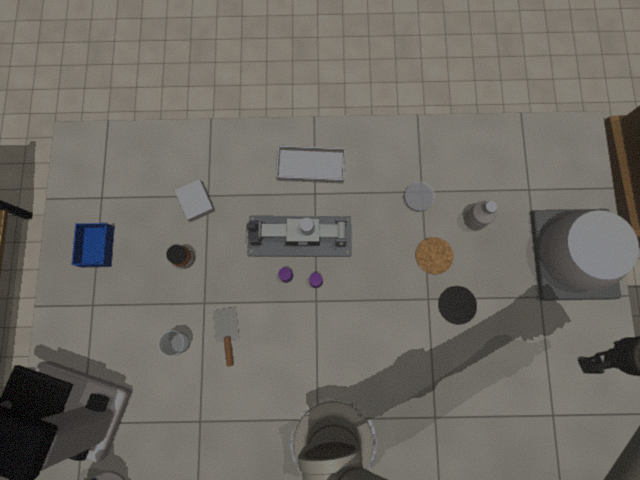

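View pics/side0.png

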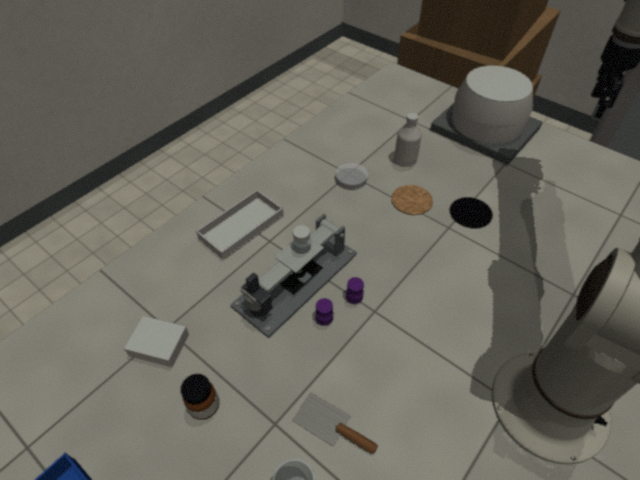

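```bash
python3 - <<'E'
import cv2,numpy as np
a=cv2.imread("pics/top0.png")[195:295,235:365]; b=cv2.imread("pics/side0.png")[205:340,225:375]
a=cv2.resize(a,None,fx=4,fy=4,interpolation=2)   # 520x400
b=cv2.resize(b,None,fx=4,fy=4,interpolation=2)   # 600x540
cv2.imwrite("pics/ca.png",cv2.convertScaleAbs(a,alpha=1.5));cv2.imwrite("pics/cb.png",cv2.convertScaleAbs(b,alpha=1.5))
E
```

```text
(no output)
```

View pics/ca.png

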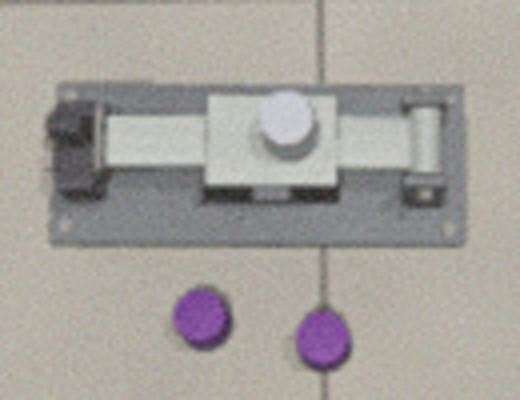

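View pics/cb.png

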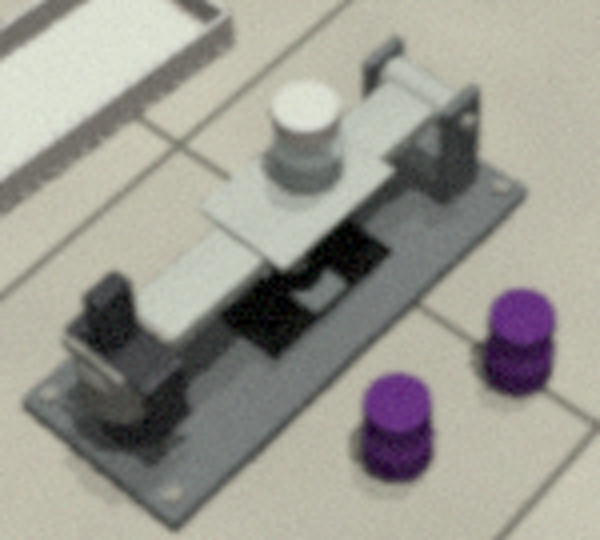

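The pictures show: jar (white cap) on the arm plate at top px (307,224) / side (301,231). Its look-alikes are the purple jars at top (286,274) and (316,280), and the amber jar at (180,256). The cork mat is orange at top (434,255) / side (412,200), and its look-alikes are the black disc (458,305) and the clear dish (419,197). The tab is at top (252,225) / side (252,277), and the hinge is at the right end (341,233). So press +x is about world +y, and pulling towards the robot is about world −x.

```bash
cat > h.py <<'E'
import numpy as np
def ray(c,p):
    f=240/np.tan(np.radians(float(c["fov_y"]))/2); E=np.array(c["extrinsics"])
    d=np.array([(p[0]-float(c["cx"]))/f,-(p[1]-float(c["cy"]))/f,-1]); return E[:3,3],E[:3,:3]@d
def at(c,p,z):
    o,d=ray(c,p); return (o+d*(z-o[2])/d[2])
def wristcam(c,o):
    from scipy.spatial.transform import Rotation as R
    q=np.array(o["eef_rot"]); T=np.eye(4); T[:3,:3]=R.from_quat(q[[1,2,3,0]]).as_matrix(); T[:3,3]=o["eef_pos"]
    return dict(fov_y=c["fov_y"],cx=c["cx"],cy=c["cy"],extrinsics=T@c["T_tool_cam"])
E
python3 - <<'E'
from h import *
t=np.load("pics/top0.npz");s=np.load("pics/side0.npz")
T=lambda x,y:(235+x/4,195+y/4); S=lambda x,y:(225+x/4,205+y/4)
np.set_printoptions(precision=4,suppress=True)
print("jar",at(t,T(287,118),.145),at(s,S(306,103),.145))
print("tab",at(t,T(70,122),.138),at(s,S(107,287),.138))
print("mat",at(t,(434.5,255.5),.005),at(s,(412.5,200),.005))
c=[at(t,T(*p),.012) for p in [(58,84),(465,86),(467,245),(50,245)]]; print("base",*c,np.mean(c,0))
c=[at(s,S(*p),.012) for p in [(25,403),(525,190),(178,525)]]; print("baseS",*c,(c[1]+c[2])/2)
for n,p in dict(purp1=(286,274),purp2=(316,280)).items(): print(n,at(t,p,.05))
E
```

```text
jar [0.5686 0.057  0.145 ] [0.5711 0.0592 0.145 ]
tab [0.5705 0.2008 0.138 ] [0.5717 0.2079 0.138 ]
mat [ 0.5023 -0.304   0.005 ] [ 0.5011 -0.2974  0.005 ]
base [0.6294 0.2321 0.012 ] [ 0.6217 -0.0663  0.012 ] [ 0.5037 -0.0644  0.012 ] [0.5097 0.2361 0.012 ] [0.5661 0.0844 0.012 ]
baseS [0.6273 0.2369 0.012 ] [ 0.5056 -0.0565  0.012 ] [0.5105 0.2381 0.012 ] [0.5081 0.0908 0.012 ]
purp1 [0.4512 0.1211 0.05  ]
purp2 [0.4328 0.038  0.05  ]
```

```bash
cat > go.py <<'E'
# usage: go.py x y z yaw -> shift/turn in tool axes from measured pose
import sys; from h import *; from station import r
from scipy.spatial.transform import Rotation as R
o=r.get_obs(); q=np.array(o["eef_rot"]); M=R.from_quat(q[[1,2,3,0]])
x,y,z,w=map(float,sys.argv[1:5])
G=R.from_matrix(np.array([[np.cos(w),np.sin(w),0],[np.sin(w),-np.cos(w),0],[0,0,-1]]).T.T)
print("t",round(o["time_s"],2),"pos",np.round(o["eef_pos"],4),"F",np.round(o["contact_force"],1),"grip",np.round(o["grasp_force"],1),"w",round(float(o["gripper_width"]),4),"q",np.round(o["qpos"],2))
print("shift",np.round(M.inv().apply(np.array([x,y,z])-o["eef_pos"]),4),"turn",np.round((M.inv()*G).as_rotvec(),3))
E
C='python3 -m creep'
$C '[[0.028,-0.025,0,0,0,0],[0.056,-0.05,0,0,0,0],[0.083,-0.075,0,0,0,0],[0.111,-0.1,0,0,0,0],[0.1385,-0.125,0,0,0,0]]'
$C '[[0.028,-0.025,0,0,0,0],[0.056,-0.05,0,0,0,0],[0.083,-0.075,0,0,0,0],[0.111,-0.1,0,0,0,0],[0.1385,-0.125,0,0,0,0]]'
$C '[[0.028,-0.025,0,0,0,0],[0.056,-0.05,0,0,0,0],[0.083,-0.075,0,0,0,0],[0.111,-0.1,0,0,0,0],[0.1385,-0.125,0,0,0,0]]'
$C '[[0.028,-0.025,0,0,0,0],[0.056,-0.05,0,0,0,0],[0.083,-0.075,0,0,0,0],[0.111,-0.1,0,0,0,0],[0.1385,-0.125,0,0,0,0]]'
$C '[[0,0,0,0,0,-0.12],[0,0,0,0,0,-0.24],[0,0,0,0,0,-0.36],[0,0,0,0,0,-0.48],[0,0,0,0,0,-0.59]]'
$C '[[0,0,0,0,0,-0.12],[0,0,0,0,0,-0.24],[0,0,0,0,0,-0.36],[0,0,0,0,0,-0.48],[0,0,0,0,0,-0.59]]'
python3 go.py 0.570 0.058 0.25 1.548
```

```text
time_s: 0.6
eef_pos: [0.3183, -0.4384, 0.2499]
eef_rot: [-0.0, 0.983, 0.183, -0.0]
contact_force: [-0.1, 0.5, -0.3]
gripper_width: 0.0857
grasp_force: 0.0
time_s: 1.1
eef_pos: [0.4026, -0.2721, 0.2501]
eef_rot: [-0.0, 0.983, 0.183, -0.0]
contact_force: [0.5, 0.2, -0.0]
gripper_width: 0.0853
grasp_force: 0.0
time_s: 1.6
eef_pos: [0.4868, -0.1058, 0.2502]
eef_rot: [0.0, 0.983, 0.183, -0.0]
contact_force: [0.5, -0.9, -0.0]
gripper_width: 0.0857
grasp_force: 0.0
time_s: 2.1
eef_pos: [0.5712, 0.0604, 0.2499]
eef_rot: [0.0, 0.983, 0.183, -0.0]
contact_force: [-0.1, -0.9, 0.4]
gripper_width: 0.0852
grasp_force: 0.0
time_s: 2.6
eef_pos: [0.5706, 0.0591, 0.2498]
eef_rot: [-0.0, 0.886, 0.463, -0.0]
contact_force: [0.0, 0.2, -0.6]
gripper_width: 0.0856
grasp_force: 0.0
time_s: 3.1
eef_pos: [0.5706, 0.059, 0.2499]
eef_rot: [-0.0, 0.714, 0.701, -0.0]
contact_force: [-0.3, -0.6, -0.2]
gripper_width: 0.0855
grasp_force: 0.0
t 3.1 pos [0.5706 0.059  0.2499] F [-0.3 -0.6 -0.2] grip 0.0 w 0.0855 q [ 0.6   0.52 -1.01  1.73  0.48  1.16 -0.56]
shift [-0.001  -0.0006 -0.0001] turn [-0.001  0.     0.005]
```

Good tracking. Next is one close wrist look.

```bash
cat > w.py <<'E'
import sys,cv2; from h import *; from station import r
o=r.get_obs(); c=r.capture("wrist"); cv2.imwrite(f"pics/{sys.argv[1]}.png",c["img"]); np.savez(f"pics/{sys.argv[1]}.npz",**wristcam(c,o))
E
python3 w.py w1; python3 - <<'E'
import sys; sys.path.insert(0,'.')
from h import *
c=np.load("pics/w1.npz"); print(np.round(c["extrinsics"],3).tolist(),c["fov_y"])
E
```

```text
[[1.0, 0.018, 0.006, 0.571], [-0.019, 0.953, 0.301, 0.137], [-0.0, -0.301, 0.954, 0.373], [0.0, 0.0, 0.0, 1.0]] 66.47391858894159
```

View pics/w1.png

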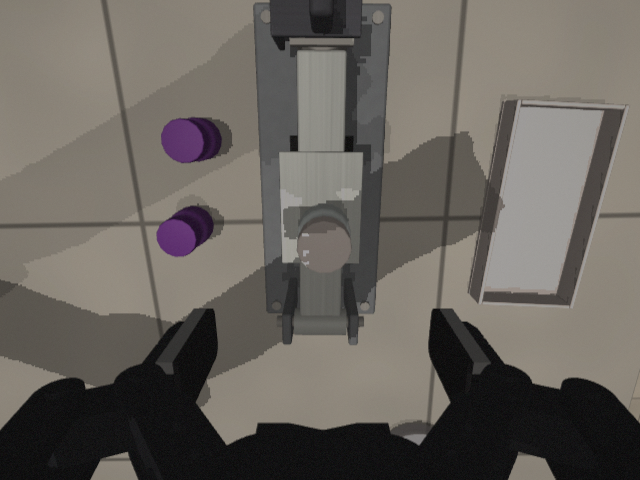

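```bash
python3 - <<'E'
from h import *
np.set_printoptions(precision=4,suppress=True)
c=np.load("pics/w1.npz")
print("jar",at(c,(324,245),.145))
for p in [(254,4),(391,5),(375,312),(267,312)]: print(at(c,p,.012))
print("arm",[at(c,p,.086) for p in [(298,50),(347,50),(298,150),(345,150)]])
E
python3 go.py 0.570 0.058 0.125 1.548
```

```text
jar [0.5708 0.0629 0.145 ]
[0.5141 0.2384 0.012 ]
[0.6318 0.2355 0.012 ]
[ 0.6252 -0.0589  0.012 ]
[ 0.5063 -0.0568  0.012 ]
arm [array([0.5548, 0.1889, 0.086 ]), array([0.5894, 0.1882, 0.086 ]), array([0.5521, 0.1203, 0.086 ]), array([0.588 , 0.1196, 0.086 ])]
t 3.15 pos [0.5706 0.059  0.2498] F [-0.3 -0.8 -0.3] grip 0.0 w 0.0857 q [ 0.6   0.52 -1.01  1.73  0.48  1.16 -0.56]
shift [-0.001  -0.0005  0.1248] turn [-0.001  0.     0.009]
```

```bash
C='python3 -m creep'
$C '[[0.002,0,0.02,0,0,0],[0.002,0,0.045,0,0,0],[0.002,0,0.07,0,0,0],[0.002,0,0.09,0,0,0],[0.002,0,0.1,0,0,0]]' | head -2
$C '[[0,0,0.012,0,0,0],[0,0,0.025,0,0,0],[0,0,0.025,0,0,0]]' 0.4 20 
$C '[[0,0,0,0,0,0],[0,0,0,0,0,0],[0,0,0,0,0,0],[0,0,0,0,0,0]]' 0.6 25 
python3 go.py 0.5022 -0.301 0.25 1.548
```

```text
time_s: 3.65
eef_pos: [0.5697, 0.0607, 0.1482]
time_s: 3.95
eef_pos: [0.57, 0.0609, 0.1238]
eef_rot: [-0.001, 0.715, 0.699, -0.001]
contact_force: [0.1, -0.7, 0.1]
gripper_width: 0.051
grasp_force: 0.0
time_s: 4.35
eef_pos: [0.5713, 0.0612, 0.1258]
eef_rot: [0.0, 0.715, 0.699, 0.0]
contact_force: [-0.4, -0.7, -1.2]
gripper_width: 0.0384
grasp_force: 25.2
t 4.35 pos [0.5713 0.0612 0.1258] F [-0.4 -0.7 -1.2] grip 25.2 w 0.0384 q [ 0.51  0.66 -0.89  1.83  0.63  0.95 -0.68]
shift [-0.3637 -0.0606 -0.1242] turn [ 0.001  0.    -0.   ]
```

```bash
C='python3 -m creep'
$C '[[0,0,-0.005,0,0,0],[0,0,-0.02,0,0,0],[0,0,-0.04,0,0,0],[0,0,-0.06,0,0,0],[0,0,-0.07,0,0,0]]' | tail -5
$C '[[-0.01,-0.002,0,0,0,0],[-0.03,-0.005,0,0,0,0],[-0.06,-0.01,0,0,0,0],[-0.09,-0.015,0,0,0,0],[-0.12,-0.02,0,0,0,0]]' | tail -1
$C '[[-0.03,-0.005,0,0,0,0],[-0.06,-0.01,0,0,0,0],[-0.09,-0.015,0,0,0,0],[-0.12,-0.02,0,0,0,0],[-0.15,-0.025,0,0,0,0]]' | tail -1
$C '[[-0.03,-0.005,0,0,0,0],[-0.055,-0.01,0,0,0,0],[-0.075,-0.014,0,0,0,0],[-0.09,-0.016,0,0,0,0],[-0.094,-0.016,0,0,0,0]]' | tail -1
python3 go.py 0.502 -0.301 0.0415 1.548; python3 w.py w2
```

```text
eef_pos: [0.5721, 0.0619, 0.1982]
eef_rot: [0.001, 0.715, 0.699, 0.001]
contact_force: [1.0, 0.1, -0.5]
gripper_width: 0.0384
grasp_force: 25.3
grasp_force: 25.3
grasp_force: 25.3
grasp_force: 25.3
t 6.35 pos [ 0.5001 -0.3038  0.1945] F [-0.7  0.4 -0.6] grip 25.3 w 0.0381 q [ 1.19  0.59 -0.94  1.76  0.54  1.07  0.04]
shift [0.0029 0.002  0.153 ] turn [-0.001  0.    -0.004]
```

View pics/w2.png

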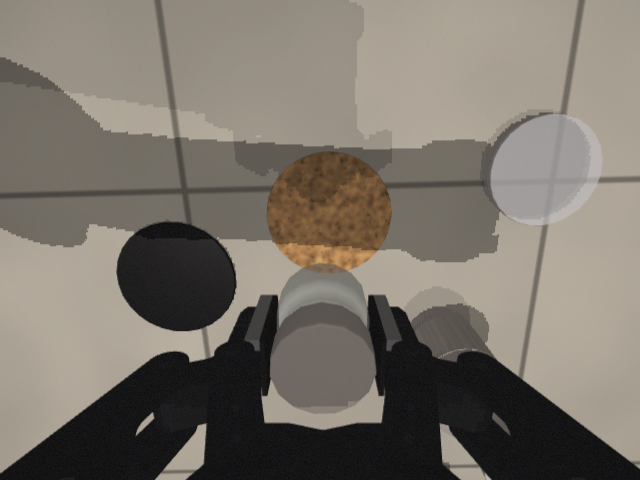

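```bash
python3 - <<'E'
from h import *
np.set_printoptions(precision=4,suppress=True)
c=np.load("pics/w2.npz");t=np.load("pics/top0.npz");s=np.load("pics/side0.npz")
print("mat",at(c,(329,211),.005))
print("bottle top",at(t,(490,206),.15),at(s,(412,118),.15),"base",at(t,(474,219),0.0),at(s,(407,160),0))
print("bottle w",at(c,(447,325),0),at(c,(443,300),0))
E
```

```text
mat [ 0.505  -0.2963  0.005 ]
bottle top [ 0.6075 -0.4256  0.15  ] [ 0.6033 -0.4172  0.15  ] base [ 0.6097 -0.4282  0.    ] [ 0.6037 -0.4292  0.    ]
bottle w [ 0.6182 -0.4147  0.    ] [ 0.6124 -0.3875 -0.    ]
```

The picture shows the jar upright in the fingers at (323,340), with the cork mat just beyond it, centre (329,211). The black disc is at (176,276), the dish at (545,168), and the bottle is clear of the hand. I'll lower it now.

```bash
C='python3 -m creep'
$C '[[0.003,0.002,0.02,0,0,0],[0.006,0.004,0.05,0,0,0],[0.006,0.004,0.08,0,0,0],[0.006,0.004,0.11,0,0,0],[0.006,0.004,0.13,0,0,0]]' | tail -1
$C '[[0,0,0.006,0,0,0],[0,0,0.01,0,0,0],[0,0,0.013,0,0,0],[0,0,0.015,0,0,0],[0,0,0.015,0,0,0]]'
python3 go.py 0.504 -0.298 0.0405 1.548
```

```text
grasp_force: 25.3
time_s: 7.4
eef_pos: [0.5062, -0.2956, 0.051]
eef_rot: [0.001, 0.715, 0.699, 0.0]
contact_force: [-0.1, -0.4, -1.4]
gripper_width: 0.0383
grasp_force: 25.3
t 7.4 pos [ 0.5062 -0.2956  0.051 ] F [-0.1 -0.4 -1.4] grip 25.3 w 0.0383 q [ 1.06  0.77 -0.79  1.83  0.72  0.85 -0.11]
shift [-0.0025 -0.0021  0.0105] turn [ 0.001  0.001 -0.   ]
```

```bash
C='python3 -m creep'
$C '[[0,0,0.003,0,0,0],[0,0,0.005,0,0,0],[0,0,0.006,0,0,0],[0,0,0.007,0,0,0],[0,0,0.008,0,0,0]]' | grep -E 'pos|force'
$C '[[0,0,0.0005,0,0,0],[0,0,0.001,0,0,0],[0,0,0.001,0,0,0]]' | grep -E 'pos|force'
$C '[[0,0,0.0005,0,0,0],[0,0,0.001,0,0,0],[0,0,0.001,0,0,0]]' | grep -E 'pos|force'
```

```text
eef_pos: [0.5057, -0.2954, 0.0422]
contact_force: [-0.0, -0.8, -1.8]
grasp_force: 25.3
eef_pos: [0.5058, -0.2953, 0.0413]
contact_force: [0.2, 0.0, -0.3]
grasp_force: 25.3
eef_pos: [0.5058, -0.2954, 0.0406]
contact_force: [-0.7, 0.9, 2.9]
grasp_force: 25.6
```

```bash
C='python3 -m creep'
$C '[[0,0,0,0,0,0],[0,0,0,0,0,0],[0,0,0,0,0,0]]' 0.4 20 | grep -E 'force|width'
$C '[[0,0,0,0,0,0],[0,0,0,0,0,0],[0,0,0,0,0,0],[0,0,0,0,0,0]]' 0.1 | grep -E 'force|width'
$C '[[0,0,-0.01,0,0,0],[0,0,-0.03,0,0,0],[0,0,-0.06,0,0,0],[0,0,-0.1,0,0,0],[0,0,-0.13,0,0,0]]' | grep -E 'pos|force'
python3 w.py w3;python3 go.py 0.571 0.209 0.2 1.548
```

```text
contact_force: [0.2, -0.8, 0.3]
gripper_width: 0.051
grasp_force: 0.0
contact_force: [-0.5, 0.9, -0.1]
gripper_width: 0.0766
grasp_force: 0.0
eef_pos: [0.5068, -0.2952, 0.1743]
contact_force: [-0.4, -0.8, -0.5]
grasp_force: 0.0
t 9.75 pos [ 0.5094 -0.296   0.1789] F [ 2.1 -0.4  2. ] grip 0.0 w 0.0765 q [ 1.16  0.61 -0.92  1.77  0.56  1.04  0.  ]
shift [ 0.5061  0.0506 -0.0231] turn [0.008 0.005 0.001]
```

View pics/w3.png

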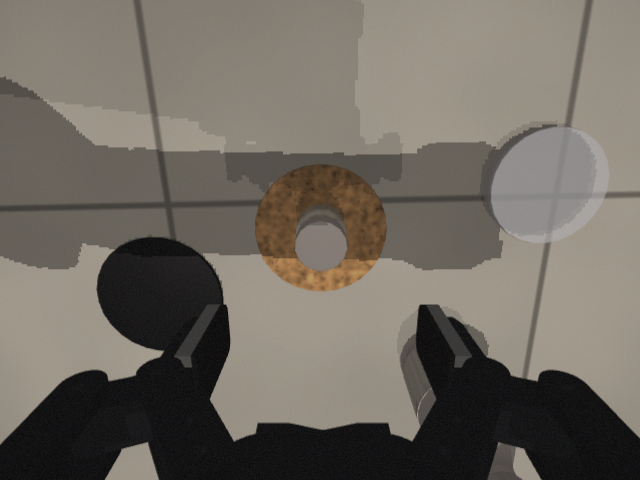

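The jar stands upright and released near the mat centre (jar (321,245), mat (321,228)). Next is the tab.

```bash
C='python3 -m creep'
$C '[[0,0,-0.02,0,0,0],[0,0,-0.05,0,0,0],[0.02,0.002,-0.07,0,0,0],[0.05,0.006,-0.071,0,0,0],[0.09,0.011,-0.071,0,0,0]]' 0| grep pos
$C '[[0.04,0.005,0,0,0,0],[0.08,0.01,0,0,0,0],[0.12,0.015,0,0,0,0],[0.16,0.02,0,0,0,0],[0.2,0.025,0,0,0,0]]' | grep pos
$C '[[0.04,0.005,0,0,0,0],[0.08,0.009,0,0,0,0],[0.11,0.013,0,0,0,0],[0.13,0.015,0,0,0,0],[0.136,0.016,0,0,0,0]]' | grep pos
$C '[[0,0,0,0,0,0],[0,0,0,0,0,0]]' | grep pos
python3 w.py w4;python3 go.py 0.571 0.209 0.2 1.548
```

```text
eef_pos: [0.5193, -0.2066, 0.2436]
eef_pos: [0.5485, -0.0044, 0.2429]
eef_pos: [0.5671, 0.1331, 0.2431]
eef_pos: [0.5677, 0.1278, 0.2416]
t 11.5 pos [0.5677 0.1274 0.2414] F [-0.3  0.2  0.1] grip 0.0 w 0.0855 q [ 0.47  0.55 -1.    1.72  0.5   1.15 -0.7 ]
shift [0.0817 0.0013 0.0413] turn [ 0.     0.001 -0.002]
```

View pics/w4.png

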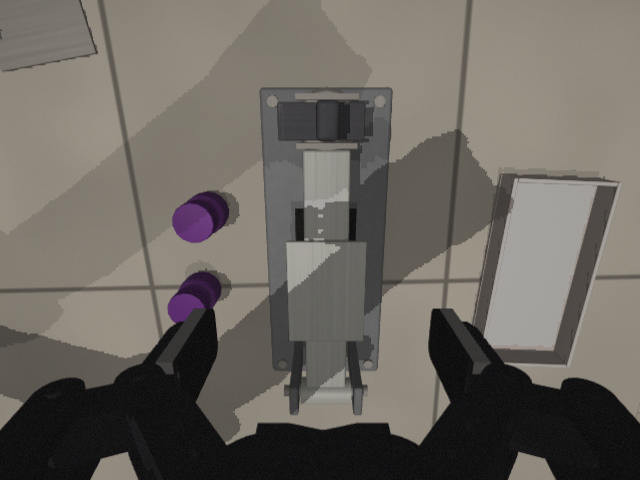

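```bash
python3 - <<'E'
from h import *
np.set_printoptions(precision=4,suppress=True)
c=np.load("pics/w4.npz")
print("tab",at(c,(328,120),.138))
b=[at(c,p,.012) for p in [(261,88),(392,88),(378,370),(274,370)]]; print(*b,np.mean(b,0))
E
python3 go.py 0.571 0.209 0.12 1.548
```

```text
tab [0.5721 0.2093 0.138 ]
[0.5148 0.2396 0.012 ] [0.6316 0.2368 0.012 ] [ 0.6254 -0.0602  0.012 ] [ 0.5072 -0.0572  0.012 ] [0.5697 0.0898 0.012 ]
t 11.5 pos [0.5677 0.1274 0.2414] F [-0.3  0.2  0.1] grip 0.0 w 0.0855 q [ 0.47  0.55 -1.    1.72  0.5   1.15 -0.7 ]
shift [0.0818 0.0013 0.1213] turn [ 0.     0.001 -0.002]
```

```bash
C='python3 -m creep'
$C '[[0.02,0.001,0,0,0,0],[0.05,0.002,0.01,0,0,0],[0.075,0.002,0.03,0,0,0],[0.082,0.002,0.05,0,0,0],[0.082,0.002,0.07,0,0,0]]' | grep pos
$C '[[0,0,0.02,0,0,0],[0,0,0.035,0,0,0],[0,0,0.045,0,0,0],[0,0,0.051,0,0,0],[0,0,0.051,0,0,0]]' 0.5 50 | grep -E 'pos|force|width'
python3 go.py 0.572 0.209 0.12 1.548
```

```text
eef_pos: [0.5712, 0.2112, 0.1702]
eef_pos: [0.5713, 0.2107, 0.1197]
contact_force: [-0.1, -0.2, 0.5]
gripper_width: 0.0426
grasp_force: 0.0
t 12.5 pos [0.5713 0.2107 0.1197] F [-0.1 -0.2  0.5] grip 0.0 w 0.0426 q [ 0.22  0.73 -0.87  1.75  0.65  0.99 -0.93]
shift [-0.0016  0.0008 -0.0003] turn [-0.001  0.    -0.001]
```

```bash
C='python3 -m creep'
$C '[[0,0,0,0,0,0],[0,0,0,0,0,0],[0,0,0,0,0,0],[0,0,0,0,0,0],[0,0,0,0,0,0]]' 0.95 50 | grep -E 'pos|force|width'
$C '[[0,-0.002,0,0,0,0],[0,-0.004,0,0,0,0],[0,-0.006,0,0,0,0],[0,-0.008,0,0,0,0],[0,-0.008,0,0,0,0]]' | grep -E 'pos|force|width'
$C '[[0,-0.002,0,0,0,0],[0,-0.004,0,0,0,0],[0,-0.006,0,0,0,0],[0,-0.006,0,0,0,0],[0,-0.006,0,0,0,0]]' | grep -E 'pos|force|width'
```

```text
eef_pos: [0.5725, 0.2116, 0.1213]
contact_force: [1.6, -0.7, 4.5]
gripper_width: 0.0135
grasp_force: 49.9
eef_pos: [0.5657, 0.2117, 0.1214]
contact_force: [8.0, 0.3, 1.3]
gripper_width: 0.0136
grasp_force: 49.7
eef_pos: [0.5606, 0.2118, 0.1214]
contact_force: [9.6, 1.3, 0.4]
gripper_width: 0.0132
grasp_force: 49.5
```

```bash
C='python3 -m creep'
$C '[[0,-0.002,0,0,0,0],[0,-0.004,0,0,0,0],[0,-0.004,0,0,0,0],[0,-0.004,0,0,0,0]]' | grep -E 'pos|force|width'
$C '[[-0.0009,0,-0.0048,0,0.02,0],[-0.0018,0,-0.0096,0,0.04,0],[-0.0029,0,-0.0143,0,0.06,0],[-0.004,0,-0.019,0,0.08,0],[-0.0053,0,-0.0238,0,0.1,0]]' | grep -E 'pos|force|width'
python3 go.py 0.557 0.209 0.12 1.548
```

```text
eef_pos: [0.5571, 0.2119, 0.1214]
contact_force: [11.4, 2.2, -1.6]
gripper_width: 0.0136
grasp_force: 49.4
eef_pos: [0.5568, 0.2065, 0.1452]
contact_force: [10.4, 2.2, -1.6]
gripper_width: 0.0128
grasp_force: 49.2
t 14.9 pos [0.5568 0.2065 0.1452] F [10.4  2.2 -1.6] grip 49.2 w 0.0128 q [ 0.35  0.68 -0.96  1.81  0.58  0.93 -0.85]
shift [-0.0001 -0.      0.0253] turn [ 0.007 -0.103 -0.001]
```

```bash
C='python3 -m creep'
$C '[[-0.0009,0,-0.0048,0,0.02,0],[-0.0018,0,-0.0096,0,0.04,0],[-0.0029,0,-0.0143,0,0.06,0],[-0.004,0,-0.019,0,0.08,0],[-0.0053,0,-0.0238,0,0.1,0]]' | grep -E 'pos|force|width'
$C '[[-0.0009,0,-0.0048,0,0.02,0],[-0.0018,0,-0.0096,0,0.04,0],[-0.0029,0,-0.0143,0,0.06,0],[-0.004,0,-0.019,0,0.08,0],[-0.0053,0,-0.0238,0,0.1,0]]' | grep -E 'pos|force|width'
$C '[[0,0,0,0,0,0],[0,0,0,0,0,0],[0,0,0,0,0,0],[0,0,0,0,0,0],[0,0,0,0,0,0]]' | grep -E 'pos|rot|force|width'
python3 - <<'E'
from station import r
import cv2
a=[cv2.resize(r.capture("side")["img"][180:330,200:400],(800,600),interpolation=2)]
cv2.imwrite("pics/s5.png",cv2.convertScaleAbs(a[0],alpha=1.5))
E
```

```text
eef_pos: [0.5567, 0.1988, 0.1685]
contact_force: [11.2, 2.5, -2.4]
gripper_width: 0.0132
grasp_force: 49.2
eef_pos: [0.5565, 0.1888, 0.1909]
contact_force: [11.1, 2.8, -2.1]
gripper_width: 0.0136
grasp_force: 49.2
eef_pos: [0.5565, 0.1889, 0.1907]
eef_rot: [-0.103, 0.708, 0.69, 0.11]
contact_force: [11.1, 1.9, -0.7]
gripper_width: 0.0135
grasp_force: 49.2
```

View pics/s5.png

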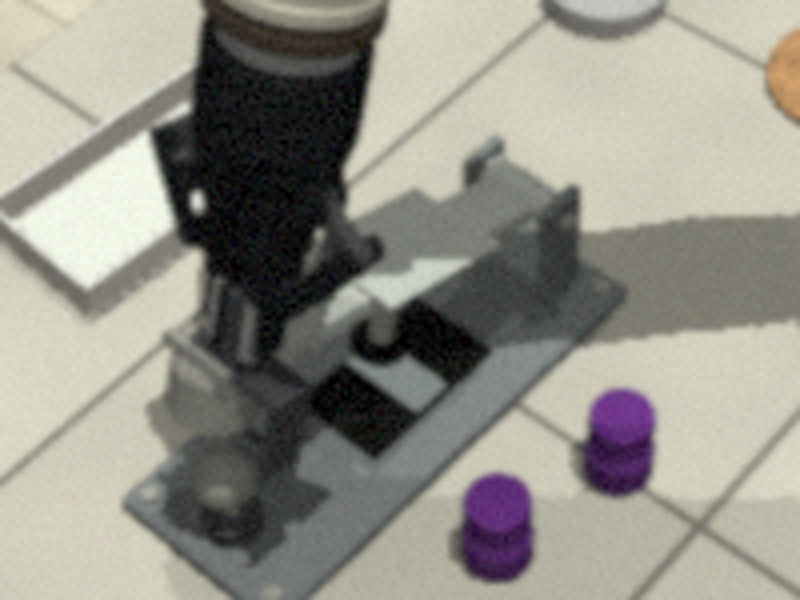

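The arm is up, with the ball stud exposed at (225,490) and the cup raised at (200,390) in the fingers. The TCP rose 69 mm with a 0.3 rad turn, and it is now still.

```bash
python3 -c "
from station import r
print(r.close_job())"
```

```text
the job is handed in; nothing more can be done
None
```

The job is handed in, with no verdict shown: the jar stands upright on the cork mat, and the press arm is held still at about 0.30 rad by the latch tab, its cup roughly 70 mm up.

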